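Set out the parts for a soldering job

TASK

Set out the kit for the next soldering job: lay the left-hand bracket flat in the blue tray and the right-hand bracket flat in the red tray, web up; stand the transformer on the blue-grey carrier plate, centred between the two white posts with its long side in line with them; and stand the capacitor upright directly behind the transformer, midway between it and the carrier's black rail. Set the brass weight upright in the centre of the transformer's top to hold it down. Let go of everything, and leave the flux bottle and the screwdriver where they are.

Things in the scene. Friction and masses are not known exactly. Their poses are not given: they have to be found in the camera images.
- left_bracket: LEFT-HAND aluminium bracket, a flat L, web up: strip 64 (x) x 20 (y) x 6 mm; at its +x end a toe 22 mm wide with a dark hole mark reaches to y = +38. Seen from above, looking along the strip to the toe end, the toe points left; the other bracket is its mirror image. Grip its upright web: x -26 to +14, 10 mm thick (y), z 6 to 30. Origin: underside, mid-strip. 45 to 80 g, loose on the table.
- right_bracket: RIGHT-HAND aluminium bracket, a flat L, web up: strip 64 (x) x 20 (y) x 6 mm; at its +x end a toe 22 mm wide with a dark hole mark reaches to y = -38. Seen from above, looking along the strip to the toe end, the toe points right; the other bracket is its mirror image. Grip its upright web: x -26 to +14, 10 mm thick (y), z 6 to 30. Origin: underside, mid-strip. 45 to 80 g, loose on the table.
- transformer: transformer: dark steel core 28 (x) x 46 (y, its long side) x 34 mm high with a flat top; a yellow winding with copper bands bulges from the middle of its long faces (38 mm over all in x, 28 mm in y, z 4 to 28). Origin: centre of its underside, z up. 165 to 300 g. Stands loose on the table.
- capacitor: can capacitor: upright cylinder, green sleeve with bare aluminium top, 30 mm in diameter, 40 mm high. Origin: centre of its underside, z up. 35 to 60 g. Starts standing loose on the table.
- weight: brass hold-down weight: round foot 30 mm in diameter and 16 mm high, tapering to a round grip knob 18 mm in diameter from 18 to 40 mm high. Origin: centre of its underside, z up. 90 to 160 g. Starts standing loose on the table.
- carrier: fixed blue-grey carrier plate 170 (x) x 190 (y) x 8 mm, turned up to 25 degrees, left, right or in the middle of the work area. Two white posts, 12 mm in diameter, rise 20 mm above it at x -30, y +70 and -70. A black rail along its far edge (x +70 to +82) is 12 mm high; that side is its back. Parts stand on its top, z = 8. Origin: centre of underside, z up.
- blue_tray: fixed blue plastic open tray, outside 150 (x) x 120 (y) x 35 mm high, walls and floor 4 mm thick. It takes the left-hand bracket. May be on either side or in the middle of the work area. Origin: centre of its underside, z up.
- red_tray: fixed red plastic open tray, outside 150 (x) x 120 (y) x 35 mm high, walls and floor 4 mm thick. It takes the right-hand bracket. May be on either side or in the middle of the work area. Origin: centre of its underside, z up.
- flux_bottle: bystander: amber glass flux bottle with white cap and paper label, 42 mm in diameter, 85 mm high, standing loose near the robot's left. Origin: centre of its underside. To be left alone.
- screwdriver: bystander: screwdriver lying loose near the robot's right, handle to its -x, about 200 mm long. To be left alone.
Mind the look-alikes: they are no part of the job. Leave any pink look-alike of the transformer alone. What is shaped like the left_bracket but turquoise is not meant.

How it is judged:
At the end, for the whole second after the job is handed in: Brackets flat, web up, on their tray floors. Transformer on carrier, 12 mm from mid-posts, within 0.2 rad of their line; capacitor on plate, 15 mm from midway to rail; weight on transformer, 10 mm from centre. All upright (0.1 rad), released, at rest (x of left_bracket in the frame of blue_tray between -0.066 and 0.066 m and y of left_bracket in the frame of blue_tray between -0.051 and 0.051 m and z of left_bracket in the frame of blue_tray between 0.001 and 0.008 m and angle between each of left_bracket, right_bracket's own z axis and vertical below 0.12 rad and x of right_bracket in the frame of red_tray between -0.066 and 0.066 m and y of right_bracket in the frame of red_tray between -0.051 and 0.051 m and z of right_bracket in the frame of red_tray between 0.001 and 0.008 m and x of transformer in the frame of carrier between -0.042 and -0.018 m and y of transformer in the frame of carrier between -0.013 and 0.013 m and z of transformer in the frame of carrier between 0.005 and 0.011 m and angle between the y axis of transformer and the y axis of carrier, either way round below 0.2 rad and angle between each of transformer, capacitor, weight's own z axis and vertical below 0.1 rad and x of capacitor in the frame of carrier between 0.014 and 0.044 m and y of capacitor in the frame of carrier between -0.015 and 0.015 m and z of capacitor in the frame of carrier between 0.005 and 0.011 m and horizontal distance between weight and transformer below 0.01 m and z of weight in the frame of transformer between 0.031 and 0.037 m and linear speed of each of left_bracket, right_bracket, transformer, capacitor, weight below 0.02 m/s); the robot touches nothing.
It fails at once if the flux bottle is moved or knocked over (distance of flux_bottle from where it was at the start of the episode above 0.02 m or angle between flux_bottle's own z axis and vertical above 0.3 rad).
It fails at once if the screwdriver is moved (distance of screwdriver from where it was at the start of the episode above 0.03 m).
It also fails if it takes over 128 s, if anything falls off the work surface, if the arm or the gripper's body presses on something with over 40 N, if the wrist force passes 120 N, or if a joint passes its speed limit or range.

ROBOT

A 6-joint arm with a two-finger parallel gripper is mounted at the origin on the work surface. World frame = base frame: x ahead of the robot, y to its left, z up, the work surface at z = 0. Lengths are in m, angles in rad, forces in N, time in s.
With the tool pointing down it reaches from about 0.35 to 0.925 m from the base axis. Payload 6.4 kg.
Tool frame: the origin (TCP) lies at the very end of the fingers, on their centre line; the grasp point (between the pads) lies 19 mm behind it; z points along the fingers, y is the line along which they close (so a half turn about z gives the same grasp; the last joint's range is limited). The gripper opens to 94 mm and grips with 3 to 60 N. Pads are 16 mm wide; open, the fingers measure 119 mm over their backs; the gripper's body (75 mm by 177 mm) begins 78 mm behind the grasp point.
Start: joints at [-1.387, 0.245, 1.558, -0, 1.339, -0.174], TCP at [0.228, -0.609, 0.205] pointing down, gripper open.
Joint ranges: [-3.13, 3.13], [-1.02, 2.26], [0.13, 2.54], [-0.95, 4.09], [0.21, 2.88], [-2.74, 2.74]. Speed limits (rad/s): [2.57, 2.57, 3.14, 3.14, 3.14, 3.14].

INTERFACE

Orientations are given as a unit quaternion [w, x, y, z].
In Python, from cell import get_obs, camera, sign_off, look_for gives the robot as it stands.
- The arm moves only by the tool carry_out, never from a script. Its argument "targets" is text: rows parted by semicolons, each of 4 numbers parted by spaces: the shift along the world's x, y, z in m, then the turn about the world's z in degrees. In form: x y z spin; .... A call has 1 to 5 rows; each row shifts and turns the commanded pose from where the row before left it; what a row does not reach is not made up. A row lasts 1/8 s, in which the tool goes at most 62.5 mm and 10.7 degrees, less where a joint would pass 70% of its speed; a pose out of reach is approached as far as the arm can. A call is refused whole if a number of a shift passes 0.0625 or a number of a turn 10.7, either way. A call with a gripper value outside its range is refused whole. "gripper" is the finger opening in m, from 0 to 0.094, set as the call begins (left out, the last holds). The fingers move at their own pace and stop on an object; the grip force is fixed at half the most. Time passes only in rows, so rows that do not move let the fingers close. It gives the time, the measured TCP pose, the force, the opening and the grip force at its end, in the units of the state.
- get_obs(): the state, without advancing time (a new reading comes with each control period).
- camera(name): name is "side" or "top"; returns a dict with "img" (384x512x3 uint8, blue, green, red), "mtx" (3x3 intrinsics, pixels), "position" and "orientation" of the camera in the world. Camera axes: x right, y down, z forward; pixel columns grow to the right and rows downward; lengths in m; the calibration is good to about 2 mm. A picture is of the moment at which its call begins. There is no depth.
- sign_off(): hands the job in; it is judged then, once.
Trained networks look in the newest picture that a camera, given by its name, has taken for a name from the list of things; names that differ only in an ending like _2 or _b are one class to them, and where a whole thing is asked for, a point or a joint stands for the part that bears it (a point fixed in the world has none). Each returns a list of dicts, best first, with "conf" (0 to 1); they miss things now and then, are a little off and sometimes report something else, mostly with a low value. They report only what shows in the picture. A call takes as long as a camera call. They do not tell look-alikes from the thing itself.
- look_for(camera, name): "location" ([column, row] in pixels, amid what is visible of it).
The state is a dict: "time": time; "q": joint angles; "dq": joint speeds; "joint_efforts": joint torques, N m; "eef_pos": TCP position; "tool_rot": TCP orientation; "wrist_force": force on the tool from outside, world axes, zero at the start; "moment": the same for the moment, N m; "finger_gap": finger opening in m; "gripper_force": force on a finger pad.
Only numpy, scipy, OpenCV 4.12 (cv2) and the standard library are available. Lean on these libraries where they do the work, as an engineer would, in place of code of your own. Each camera call takes 0.05 s, during which the arm holds its last target. There are 200 camera calls.

## Working session

There is one attempt and no reset: what is moved stays moved. The work goes in short steps, Python scripts to look and compute and a tool call to move; the robot and the scene stay as the last step left them, time stands still between calls to the robot, and variables do not carry over. Pictures are saved under pics/ and viewed, at most 14 in all, crops included, and the job is handed in when it is done.

Besides the shell and the picture viewer there is one more tool, called after "Call:" as name(argument=value, ...) on one line, values as JSON. carry_out: Moves the arm, as the interface text tells. Its arguments: {"type":"object","properties":{"targets":{"type":"string"},"gripper":{"type":"number"}},"required":["targets"]}

```bash
mkdir -p pics; cat > h.py <<'E'
import numpy as np,cv2
from scipy.spatial.transform import Rotation as R
from cell import get_obs,camera,sign_off,look_for
def cam(n):
    c=camera(n); q=c["orientation"]; c["R"]=R.from_quat([q[1],q[2],q[3],q[0]]).as_matrix(); return c
def up(c,uv,z):
    "pixel -> world point at height z"
    uv=np.atleast_2d(np.array(uv,float)); d=np.c_[uv,np.ones(len(uv))]@np.linalg.inv(c["mtx"]).T@c["R"].T
    p=np.array(c["position"]); return p+d*((z-p[2])/d[:,2])[:,None]
def pr(c,P):
    P=(np.atleast_2d(P)-np.array(c["position"]))@c["R"]; u=P@np.array(c["mtx"]).T; return u[:,:2]/u[:,2:]
E
python3 - <<'E'
from h import *
o=get_obs();print(o["time"],o["eef_pos"],o["tool_rot"])
for n in("top","side"):
    c=cam(n);cv2.imwrite(f"pics/{n}0.png",cv2.resize(c["img"],(800,600),interpolation=cv2.INTER_CUBIC));np.save(n+"0.npy",c["img"])
    print(n,c["position"],c["orientation"],c["mtx"][0],c["mtx"][1])
    for k in "left_bracket right_bracket transformer capacitor weight carrier blue_tray red_tray flux_bottle screwdriver".split():
        print(k,[(np.round(d["location"]).tolist(),round(d["conf"],2),up(c,d["location"],0.015)[0,:2].round(3).tolist()) for d in look_for(n,k)][:4])
E
```

```text
0.0 [ 0.2275262  -0.60824715  0.20438308] [-9.20636031e-04  9.84038179e-01  1.77955093e-01 -1.53859147e-05]
top [ 0.38615535 -0.00993859  0.93960359] [ 0.04721189 -0.69470258  0.71708842 -0.03071743] [368.85106743   0.         250.58988225] [  0.         368.85106743 187.75322122]
left_bracket [([306.0, 237.0], 0.77, [0.361, -0.123]), ([262.0, 210.0], 0.75, [0.433, -0.017])]
right_bracket [([317.0, 205.0], 0.73, [0.44, -0.154])]
transformer [([206.0, 245.0], 0.61, [0.348, 0.126]), ([196.0, 213.0], 0.49, [0.43, 0.149]), ([315.0, 204.0], 0.15, [0.444, -0.15])]
capacitor [([174.0, 127.0], 0.57, [0.652, 0.202])]
weight [([339.0, 125.0], 0.5, [0.642, -0.22])]
carrier [([390.0, 185.0], 0.64, [0.484, -0.339])]
blue_tray [([118.0, 188.0], 0.91, [0.499, 0.349])]
red_tray [([255.0, 127.0], 0.66, [0.645, -0.006])]
flux_bottle [([155.0, 253.0], 0.52, [0.334, 0.253])]
screwdriver [([362.0, 279.0], 0.75, [0.256, -0.255])]
side [0.29828048 0.90869631 0.62007529] [ 0.05060676 -0.08503877  0.86691961 -0.48852611] [421.73897502   0.         259.23177064] [  0.         421.73897502 189.73500058]
left_bracket [([279.0, 202.0], 0.87, [0.435, -0.022]), ([313.0, 184.0], 0.64, [0.355, -0.132])]
right_bracket [([282.0, 182.0], 0.6, [0.441, -0.127])]
transformer [([305.0, 239.0], 0.66, [0.35, 0.125]), ([270.0, 241.0], 0.56, [0.428, 0.147])]
capacitor [([169.0, 242.0], 0.67, [0.656, 0.197])]
weight [([225.0, 159.0], 0.49, [0.641, -0.232])]
carrier [([280.0, 154.0], 0.85, [0.476, -0.305])]
blue_tray [([216.0, 301.0], 0.72, [0.498, 0.352])]
red_tray [([201.0, 197.0], 0.93, [0.644, -0.003])]
flux_bottle [([314.0, 267.0], 0.79, [0.322, 0.218])]
screwdriver [([352.0, 168.0], 0.59, [0.249, -0.248])]
```

View pics/top0.png

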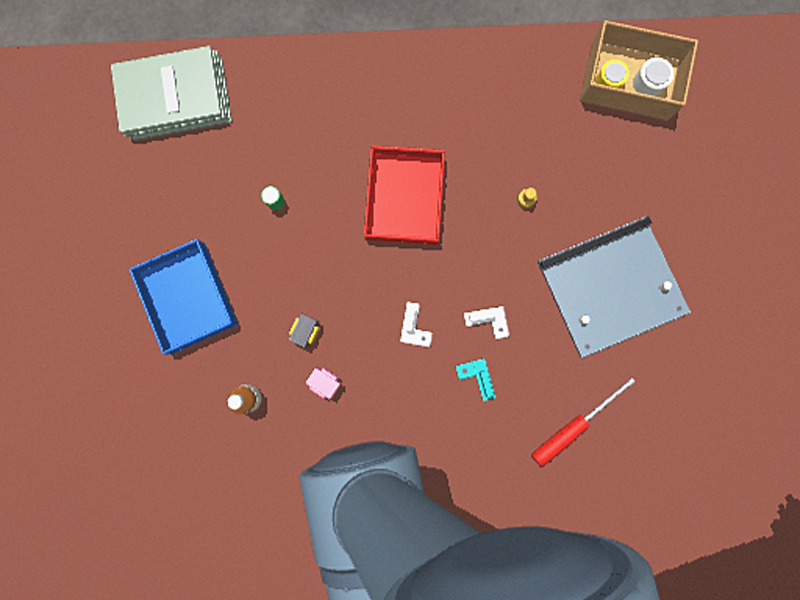

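View pics/side0.png

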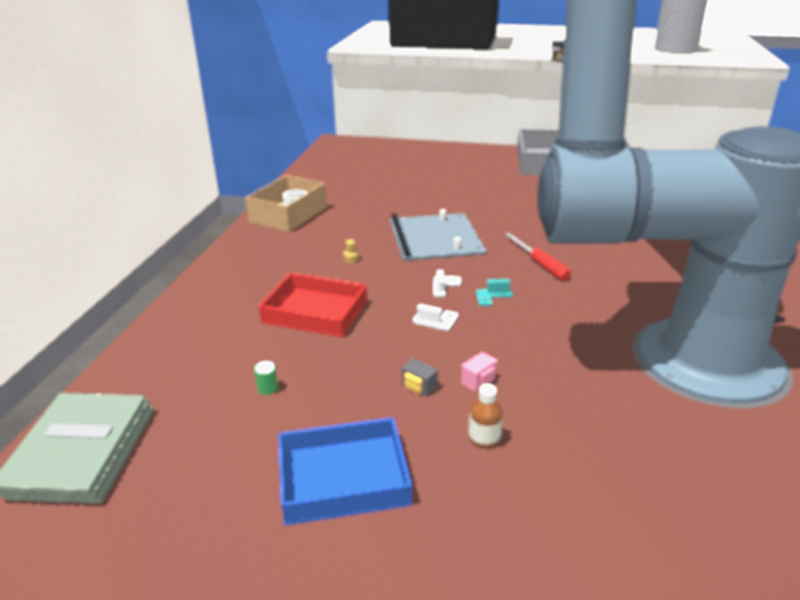

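The top view shows two white brackets. At (415,325) the strip runs down the picture and the toe points to picture right, which is left seen looking down it, so this is the left_bracket. At (487,320) the strip runs to the right and the toe points down, so this is the right_bracket. The turquoise (478,378) and pink (324,383) parts are look-alikes, and the transformer is the dark one at (304,331). Next I'll confirm this in a crop and fit the poses.

```bash
cat > fit.py <<'E'
from h import *
from scipy.optimize import minimize
def box(x0,x1,y0,y1,z0,z1): return np.array([[x,y,z] for x in(x0,x1) for y in(y0,y1) for z in(z0,z1)])
def cyl(r,z0,z1,x=0,y=0,r2=None):
    a=np.linspace(0,2*np.pi,24,endpoint=False); r2=r if r2 is None else r2
    return np.vstack([np.c_[x+q*np.cos(a),y+q*np.sin(a),0*a+z] for q,z in((r,z0),(r2,z1))])
mm=1e-3
M={"left_bracket":[box(-32,32,-10,10,0,6),box(10,32,-10,38,0,6),box(-26,14,-5,5,6,30)],
"right_bracket":[box(-32,32,-10,10,0,6),box(10,32,-38,10,0,6),box(-26,14,-5,5,6,30)],
"transformer":[box(-14,14,-23,23,0,34),box(-19,19,-14,14,4,28)],
"capacitor":[cyl(15,0,40)],
"weight":[cyl(15,0,16),cyl(15,16,18,r2=9),cyl(9,18,40)],
"carrier":[box(-85,85,-95,95,0,8),box(70,82,-95,95,8,20),cyl(6,8,28,-30,70),cyl(6,8,28,-30,-70)],
"blue_tray":[box(-75,75,-60,60,0,35)],"red_tray":[box(-75,75,-60,60,0,35)]}
S=4
def seg(img,name):
    h=cv2.cvtColor(img,cv2.COLOR_BGR2HSV).astype(int);H,s,v=h[...,0],h[...,1],h[...,2]
    if name=="blue_tray": m=(H>95)&(H<125)&(s>140)
    elif name=="red_tray": m=((H<4)|(H>176))&(s>190)
    elif name=="capacitor": m=((H>35)&(H<90)&(s>60))|((s<60)&(v>110))
    elif name=="weight": m=(H>12)&(H<40)&(s>100)
    elif name=="carrier": m=(s<95)&~((H<12)&(s>60))
    else: m=(s<75)|((H>14)&(H<40))
    return m.astype(np.uint8)
def sil(c,name,p,lo,wh):
    m=np.zeros((wh[1]*S,wh[0]*S),np.uint8);r=R.from_euler("z",p[2]).as_matrix()
    for b in M[name]:
        P=(b*mm)@r.T+[p[0],p[1],p[3] if len(p)>3 else 0]
        u=((pr(c,P)-lo+.5)*S-.5).astype(np.float32)
        cv2.fillConvexPoly(m,np.round(cv2.convexHull(u)*16).astype(np.int32),1,shift=4)
    return m
def fit(cs,name,p0,z=0,yaws=None,rad=None):
    "cs list of cams; p0 x,y ; returns best x,y,yaw, iou"
    rad=rad or {"carrier":.15,"blue_tray":.12,"red_tray":.12}.get(name,.06)
    D=[]
    for c in cs:
        k=np.array([[p0[0]+a,p0[1]+b,z+e] for a in(-rad,rad) for b in(-rad,rad) for e in(0,.03)]);u=pr(c,k)
        lo=np.clip(np.floor(u.min(0)),0,[511,383]).astype(int);hi=np.clip(np.ceil(u.max(0)),0,[511,383]).astype(int)
        m=seg(c["img"][lo[1]:hi[1],lo[0]:hi[0]],name)
        n,l,st,ct=cv2.connectedComponentsWithStats(m)   # blobs: keep the one nearest the guess
        g=pr(c,[[p0[0],p0[1],z+.01]])[0]-lo
        if n>2:
            dd=[min(np.hypot(*(np.argwhere(l==i)[:,::-1]-g).T))+ (99 if st[i,4]<25 else 0) for i in range(1,n)]
            m=(l==1+int(np.argmin(dd))).astype(np.uint8) if name!="capacitor" else m
        D.append((c,lo,hi-lo,cv2.resize(m,None,fx=S,fy=S,interpolation=cv2.INTER_LINEAR)))
    def cost(p):
        t=0
        for c,lo,wh,m in D:
            s=sil(c,name,[p[0],p[1],p[2]/20,z],lo,wh);t+=1-(s&m).sum()/max((s|m).sum(),1)
        return t/len(D)
    best=None
    for y in (np.arange(-180,180,30) if yaws is None else yaws):
        r=minimize(cost,[*p0[:2],np.deg2rad(y)*20],method="Nelder-Mead",options=dict(initial_simplex=np.array([*p0[:2],np.deg2rad(y)*20])+np.array([[0,0,0],[.01,0,0],[0,.01,0],[0,0,5]]),maxiter=120,xatol=2e-4,fatol=1e-4))
        if best is None or r.fun<best.fun: best=r
    return best.x[0],best.x[1],np.rad2deg(best.x[2]/20),1-best.fun
E
python3 - <<'E'
from fit import *
t=cam("top");s=cam("side")
cv2.imwrite("pics/crop1.png",cv2.resize(t["img"][185:265,180:330],(795,424),interpolation=cv2.INTER_CUBIC))
G=dict(left_bracket=(.433,-.02),right_bracket=(.44,-.14),transformer=(.43,.148),capacitor=(.654,.2),weight=(.642,-.226),carrier=(.48,-.32),blue_tray=(.499,.35),red_tray=(.645,-.005))
for k,g in G.items():
    if k in("capacitor","weight"): y=[0]
    elif "tray" in k: y=[-60,-30,0,30,60,90]
    elif k=="carrier": y=[-20,0,20]
    elif k=="transformer": y=[-60,-30,0,30,60,90]
    else: y=None
    for cs,nm in(([t],"t"),([s],"s"),([t,s],"ts")):
        print(k,nm,np.round(fit(cs,k,g,yaws=y),3))
E
```

```text
left_bracket t [ 4.42000e-01 -1.70000e-02  1.67889e+02  9.17000e-01]
left_bracket s [ 4.41000e-01 -1.80000e-02 -1.91297e+02  8.20000e-01]
left_bracket ts [ 4.42000e-01 -1.70000e-02  1.67961e+02  8.65000e-01]
right_bracket t [  0.449  -0.139 -81.685   0.91 ]
right_bracket s [  0.447  -0.139 -76.852   0.734]
right_bracket ts [  0.448  -0.139 -81.365   0.819]
transformer t [ 0.434  0.153 63.803  0.93 ]
transformer s [ 0.432  0.151 62.311  0.931]
transformer ts [ 0.433  0.152 62.741  0.912]
capacitor t [0.653 0.201 6.977 0.927]
capacitor s [0.652 0.199 1.117 0.919]
capacitor ts [ 0.652  0.2   18.462  0.9  ]
weight t [ 0.64  -0.217 -4.458  0.915]
weight s [ 0.64  -0.221 -1.697  0.91 ]
weight ts [ 0.64  -0.217 -3.93   0.885]
carrier t [ 0.49  -0.348 20.677  0.984]
carrier s [ 0.489 -0.353 20.689  0.96 ]
carrier ts [ 0.49  -0.349 20.678  0.961]
blue_tray t [ 0.495  0.348 22.722  0.955]
blue_tray s [ 0.493  0.345 22.722  0.94 ]
blue_tray ts [ 0.494  0.347 23.064  0.942]
red_tray t [ 0.657 -0.016 -7.711  0.126]
red_tray s [ 6.45e-01 -5.00e-03 -6.00e+01  0.00e+00]
red_tray ts [ 0.657 -0.016 -7.711  0.063]
```

View pics/crop1.png

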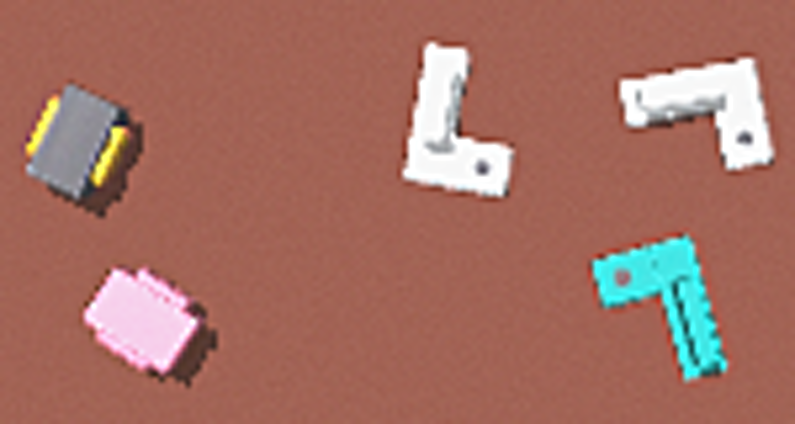

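The crop confirms it. White left bracket: toe at (490,165), to picture right of a strip running down. White right bracket: toe down at (745,140). Dark steel transformer at (75,140). The pink and turquoise parts are decoys. I'm starting with the right bracket.

Call:
carry_out(targets="0.018 0.040 -0.007 6.5;0.018 0.040 -0.007 6.5;0.018 0.040 -0.007 6.5;0.018 0.040 -0.007 6.5;0.018 0.040 -0.007 6.5", gripper=0.04)

```text
time: 1.82
eef_pos: [0.3181, -0.4076, 0.1704]
tool_rot: [0.0, 0.894, 0.448, 0.0]
wrist_force: [-0.1, -0.1, 0.3]
finger_gap: 0.0473
gripper_force: 0.0
```

```bash
cat > st.py <<'E'
from h import *
o=get_obs();q=o["tool_rot"];m=R.from_quat([q[1],q[2],q[3],q[0]]).as_matrix()
print("t",round(o["time"],2),"tcp",np.round(o["eef_pos"],4),"c",round(np.degrees(np.arctan2(m[1,1],m[0,1]))%180,1),"gap",round(float(o["finger_gap"]),4),"f",np.round(o["gripper_force"],1),"q",np.round(o["q"],2))
E
python3 st.py; python3 - <<'E'
from h import *
c=cam("top");print(up(c,[(239.4,94),(284,97.3),(281.6,155.5),(234,152.3)],.035).round(3), up(c,[(239.4,94),(284,97.3),(281.6,155.5),(234,152.3)],.035).mean(0))
E
```

```text
t 1.82 tcp [ 0.3181 -0.4076  0.1704] c 143.2 gap 0.0473 f 0.0 q [-1.13 -0.03  1.93  0.    1.25 -0.49]
[[ 0.727  0.031  0.035]
 [ 0.714 -0.082  0.035]
 [ 0.565 -0.07   0.035]
 [ 0.577  0.048  0.035]] [ 0.6457683  -0.01812383  0.035     ]
```

Call:
carry_out(targets="0.019 0.039 -0.01 6.5;0.019 0.039 -0.01 6.5;0.019 0.039 -0.01 6.5;0.018 0.039 -0.01 6.5;0.018 0.039 -0.01 6.5")

```text
time: 2.5
eef_pos: [0.4112, -0.2129, 0.1205]
tool_rot: [0.0, 0.733, 0.68, 0.0]
wrist_force: [-0.5, 0.0, 0.4]
finger_gap: 0.0404
gripper_force: 0.0
```

Call:
carry_out(targets="0.019 0.040 -0.01 6.5;0.018 0.040 -0.01 6.5;0 0 -0.04 0;0 0 -0.035 0;0 0 -0.016 0")

```text
time: 3.12
eef_pos: [0.4467, -0.1333, 0.0078]
tool_rot: [-0.001, 0.653, 0.758, -0.0]
wrist_force: [0.3, -0.4, 1.0]
finger_gap: 0.0399
gripper_force: 0.0
```

```bash
python3 st.py
```

```text
t 3.12 tcp [ 0.4467 -0.1333  0.0078] c 8.5 gap 0.0399 f 0.0 q [-0.53  0.11  2.13 -0.    0.91 -0.68]
```

Call:
carry_out(targets="0 0 0.001 0;0 0 0 0;0 0 0 0;0 0 0 0;0 0 0 0", gripper=0)

```text
time: 3.75
eef_pos: [0.4485, -0.1345, 0.0116]
tool_rot: [0.001, 0.653, 0.758, 0.0]
wrist_force: [-1.1, 0.2, 6.4]
finger_gap: 0.0094
gripper_force: 30.0
```

Call:
carry_out(targets="0 0 0.03 0;0 0 0.04 0;0 0 0.03 0;0.03 0.018 0 0;0.03 0.018 0 0")

```text
time: 4.38
eef_pos: [0.5085, -0.0976, 0.1111]
tool_rot: [0.001, 0.653, 0.757, 0.0]
wrist_force: [-0.2, -0.3, -1.2]
finger_gap: 0.0096
gripper_force: 30.0
```

Call:
carry_out(targets="0.030 0.018 0 0;0.030 0.018 0 0;0.030 0.018 0 0;0.030 0.017 0 0;0.030 0.017 0 0")

```text
time: 5.0
eef_pos: [0.6582, -0.0091, 0.11]
tool_rot: [-0.0, 0.653, 0.758, -0.0]
wrist_force: [0.6, -0.8, -0.0]
finger_gap: 0.0096
gripper_force: 30.0
```

Call:
carry_out(targets="0 0 -0.03 0;0 0 -0.035 0;0 0 -0.022 0;0 0 -0.006 0;0 0 0 0")

```text
time: 5.62
eef_pos: [0.6582, -0.01, 0.0182]
tool_rot: [0.001, 0.653, 0.758, 0.0]
wrist_force: [0.2, 0.1, -0.1]
finger_gap: 0.0099
gripper_force: 30.0
```

Call:
carry_out(targets="0 0 -0.0025 0;0 0 0 0")

```text
time: 5.88
eef_pos: [0.6582, -0.01, 0.0157]
tool_rot: [0.001, 0.653, 0.758, 0.0]
wrist_force: [-0.1, -0.6, 0.1]
finger_gap: 0.0097
gripper_force: 30.0
```

Call:
carry_out(targets="0 0 0 0;0 0 0 0;0 0 0.03 0;0 0 0.04 0;0 0 0.02 10", gripper=0.04)

```text
time: 6.5
eef_pos: [0.659, -0.01, 0.1079]
tool_rot: [0.002, 0.582, 0.813, 0.001]
wrist_force: [-0.3, 0.1, -0.2]
finger_gap: 0.0402
gripper_force: 0.0
```

Call:
carry_out(targets="-0.035 -0.002 0 10;-0.035 -0.001 0 10;-0.035 -0.001 0 10;-0.035 -0.002 0 10;-0.035 -0.001 0 10")

```text
time: 7.12
eef_pos: [0.4817, -0.0169, 0.1052]
tool_rot: [0.0, 0.184, 0.983, -0.0]
wrist_force: [0.8, -0.1, -0.3]
finger_gap: 0.0399
gripper_force: 0.0
```

```bash
python3 st.py
```

```text
t 7.12 tcp [ 0.4817 -0.0169  0.1052] c 68.8 gap 0.0399 f 0.0 q [-0.27 -0.03  2.06 -0.    1.12 -1.47]
```

Call:
carry_out(targets="-0.034 -0.001 0 9.2;0 0 -0.035 0;0 0 -0.035 0;0 0 -0.02 0;0 0 -0.006 0")

```text
time: 7.75
eef_pos: [0.4478, -0.0176, 0.008]
tool_rot: [-0.001, 0.107, 0.994, 0.0]
wrist_force: [0.1, 0.9, 0.3]
finger_gap: 0.0397
gripper_force: 0.0
```

Call:
carry_out(targets="0 0 0 0;0 0 0 0;0 0 0 0;0 0 0 0;0 0 0 0", gripper=0)

```text
time: 8.38
eef_pos: [0.4493, -0.018, 0.0097]
tool_rot: [0.001, 0.107, 0.994, -0.0]
wrist_force: [-0.2, 1.2, 5.4]
finger_gap: 0.0099
gripper_force: 30.0
```

Call:
carry_out(targets="0 0 0.03 0;0 0 0.04 0;0 0 0.03 0;0 0.035 0 0;0 0.045 0 0")

```text
time: 9.0
eef_pos: [0.4488, 0.0625, 0.1093]
tool_rot: [0.001, 0.108, 0.994, -0.0]
wrist_force: [1.0, -0.3, -0.7]
finger_gap: 0.0097
gripper_force: 30.0
```

```bash
python3 st.py
```

```text
t 9.0 tcp [0.4488 0.0625 0.1093] c 77.6 gap 0.0097 f 30.0 q [-0.11 -0.12  2.12 -0.    1.13 -1.47]
```

Call:
carry_out(targets="0.008 0.042 0 0;0.008 0.043 0 0;0.008 0.042 0 0;0.007 0.043 0 0;0.008 0.042 0 0")

```text
time: 9.62
eef_pos: [0.4873, 0.2755, 0.1084]
tool_rot: [-0.0, 0.107, 0.994, -0.0]
wrist_force: [0.6, -1.2, -0.7]
finger_gap: 0.0097
gripper_force: 30.0
```

Call:
carry_out(targets="0.008 0.043 0 0;0.007 0.043 0 0;0 0 -0.03 0;0 0 -0.035 0;0 0 -0.022 0")

```text
time: 10.25
eef_pos: [0.5013, 0.3596, 0.0195]
tool_rot: [-0.001, 0.107, 0.994, -0.001]
wrist_force: [-0.2, 0.3, -1.6]
finger_gap: 0.01
gripper_force: 30.0
```

Call:
carry_out(targets="0 0 -0.006 0;0 0 -0.002 0;0 0 0 0")

```text
time: 10.62
eef_pos: [0.5036, 0.3605, 0.0152]
tool_rot: [0.001, 0.107, 0.994, 0.001]
wrist_force: [0.4, 0.1, -0.9]
finger_gap: 0.0098
gripper_force: 30.0
```

Call:
carry_out(targets="0 0 0 0;0 0 0 0;0 0 0.03 0;0 0 0.04 0;0 0 0.02 -10.5", gripper=0.04)

```text
time: 11.25
eef_pos: [0.5039, 0.3608, 0.107]
tool_rot: [0.002, 0.2, 0.98, 0.001]
wrist_force: [0.7, -0.7, -1.1]
finger_gap: 0.0399
gripper_force: 0.0
```

```bash
python3 st.py
```

```text
t 11.25 tcp [0.5039 0.3608 0.107 ] c 66.9 gap 0.0399 f 0.0 q [ 0.44  0.28  1.71 -0.    1.15 -0.73]
```

Call:
carry_out(targets="-0.008 -0.023 0 -10.5;-0.008 -0.023 0 -10.5;-0.008 -0.023 0 -10.5;-0.008 -0.023 0 -10.5;-0.008 -0.023 0 -10.5", gripper=0.075)

```text
time: 11.88
eef_pos: [0.4625, 0.2445, 0.1044]
tool_rot: [0.0, 0.613, 0.79, 0.0]
wrist_force: [0.0, -0.2, -0.4]
finger_gap: 0.0749
gripper_force: 0.0
```

Call:
carry_out(targets="-0.008 -0.023 0 -10.5;-0.008 -0.023 0 -10.5;-0.008 -0.023 0 -10.5;-0.007 -0.024 0 -10.4;0 0 0 0")

```text
time: 12.5
eef_pos: [0.4316, 0.1514, 0.1043]
tool_rot: [0.0, 0.854, 0.521, 0.0]
wrist_force: [0.3, 0.1, 0.3]
finger_gap: 0.0749
gripper_force: 0.0
```

```bash
python3 st.py
```

```text
t 12.5 tcp [0.4316 0.1514 0.1043] c 152.8 gap 0.0749 f 0.0 q [ 0.09 -0.1   2.12  0.    1.12  0.56]
```

Call:
carry_out(targets="0.001 0.001 -0.03 0;0 0 -0.035 0;0 0 -0.023 0;0 0 -0.008 0;0 0 0 0")

```text
time: 13.12
eef_pos: [0.4329, 0.1536, 0.0081]
tool_rot: [-0.0, 0.853, 0.522, -0.0]
wrist_force: [1.0, -0.1, 0.3]
finger_gap: 0.075
gripper_force: 0.0
```

Call:
carry_out(targets="0 0 0 0;0 0 0 0;0 0 0 0;0 0 0 0;0 0 0 0", gripper=0)

```text
time: 13.75
eef_pos: [0.433, 0.1532, 0.0084]
tool_rot: [0.0, 0.854, 0.521, 0.0]
wrist_force: [-2.0, 0.6, 4.8]
finger_gap: 0.0457
gripper_force: 29.9
```

Call:
carry_out(targets="0 0 0.02 0;0 0 0.04 0;0 0 0.03 0;0 0 0.01 0;0 0 0 0")

```text
time: 14.38
eef_pos: [0.4324, 0.1531, 0.1075]
tool_rot: [-0.0, 0.854, 0.521, -0.0]
wrist_force: [-0.2, -0.1, -2.5]
finger_gap: 0.0458
gripper_force: 29.9
```

```bash
python3 st.py
```

```text
t 14.38 tcp [0.4324 0.1531 0.1075] c 152.8 gap 0.0458 f 29.9 q [ 0.09 -0.1   2.11 -0.    1.13  0.57]
```

Call:
carry_out(targets="0.002 -0.034 0 -2.8;0.002 -0.034 0 -2.8;0.002 -0.034 0 -2.8;0.002 -0.034 0 -2.8;0.002 -0.034 0 -2.8")

```text
time: 15.0
eef_pos: [0.4412, -0.0176, 0.1058]
tool_rot: [-0.001, 0.911, 0.412, -0.001]
wrist_force: [0.2, 0.9, -2.0]
finger_gap: 0.0459
gripper_force: 29.9
```

Call:
carry_out(targets="0.002 -0.034 0 -2.8;0.002 -0.034 0 -2.8;0.002 -0.034 0 -2.8;0.002 -0.034 0 -2.8;0.002 -0.034 0 -2.8")

```text
time: 15.62
eef_pos: [0.4514, -0.1872, 0.1056]
tool_rot: [-0.002, 0.955, 0.298, -0.001]
wrist_force: [1.3, 0.7, -1.7]
finger_gap: 0.046
gripper_force: 29.9
```

Call:
carry_out(targets="0.002 -0.034 0 -2.8;0.002 -0.034 0 -2.8;0.002 -0.034 0 -2.8;0.002 -0.034 0 -2.9;0.002 -0.034 0 -2.9")

```text
time: 16.25
eef_pos: [0.4616, -0.3569, 0.1052]
tool_rot: [-0.002, 0.984, 0.178, -0.001]
wrist_force: [0.1, 0.1, -1.1]
finger_gap: 0.0461
gripper_force: 29.9
```

```bash
python3 st.py; python3 - <<'E'
from fit import *
t=cam("top")
print(fit([t],"carrier",(.49,-.349),yaws=[20.7]))
cv2.imwrite("pics/c2.png",cv2.resize(t["img"][80:260,60:460],(800,360),interpolation=cv2.INTER_CUBIC))
E
```

```text
t 16.25 tcp [ 0.4616 -0.3569  0.1052] c 110.5 gap 0.0461 f 29.9 q [-0.85  0.21  1.8   0.    1.14  0.36]
(np.float64(0.4904065655444966), np.float64(-0.34891546382651817), np.float64(20.827924303472408), np.float64(0.5647815966041353))
```

View pics/c2.png

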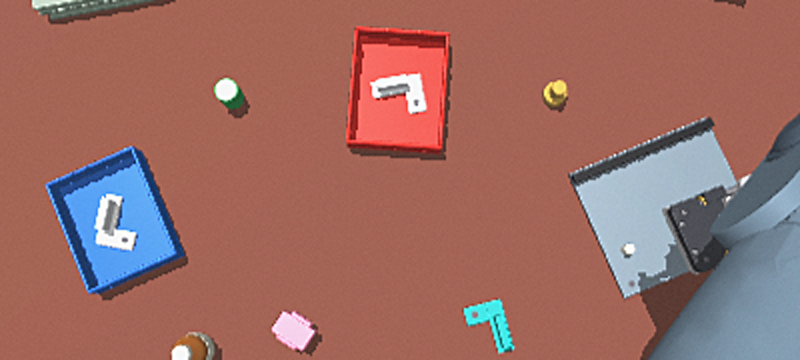

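The left bracket lies in the blue tray (115,222) and the right bracket in the red tray (402,92). Lowering the transformer.

Call:
carry_out(targets="0 -0.001 -0.02 0;0 -0.001 -0.03 0;0 0 -0.02 0;0 0 -0.01 0;0 0 0 0")

```text
time: 16.92
eef_pos: [0.4623, -0.358, 0.027]
tool_rot: [-0.001, 0.984, 0.179, -0.0]
wrist_force: [0.5, -0.8, -2.2]
finger_gap: 0.046
gripper_force: 29.9
```

```bash
python3 st.py
```

```text
t 16.93 tcp [ 0.4623 -0.358   0.027 ] c 110.6 gap 0.046 f 29.9 q [-0.85  0.32  1.82  0.    1.    0.36]
```

Call:
carry_out(targets="0 -0.002 -0.006 0;0 0 -0.0045 0;0 0 0 0;0 0 0 0")

```text
time: 17.42
eef_pos: [0.4628, -0.361, 0.0177]
tool_rot: [0.0, 0.984, 0.179, 0.0]
wrist_force: [1.3, 0.4, -1.9]
finger_gap: 0.0459
gripper_force: 29.9
```

Call:
carry_out(targets="0 0 0 0;0 0 0 0;0 0 0.02 0;0 0 0.04 0;0 0 0.04 0", gripper=0.062)

```text
time: 18.05
eef_pos: [0.4629, -0.3611, 0.1201]
tool_rot: [0.001, 0.984, 0.179, 0.0]
wrist_force: [0.2, -0.9, -0.9]
finger_gap: 0.062
gripper_force: 0.0
```

```bash
python3 st.py
```

```text
t 18.05 tcp [ 0.4629 -0.3611  0.1201] c 110.6 gap 0.062 f 0.0 q [-0.86  0.19  1.79  0.    1.16  0.36]
```

Call:
carry_out(targets="0.015 0.043 0 0;0.014 0.043 0 0;0.015 0.043 0 0;0.014 0.043 0 0;0.015 0.043 0 0")

```text
time: 18.68
eef_pos: [0.5365, -0.1447, 0.1194]
tool_rot: [0.001, 0.984, 0.179, 0.001]
wrist_force: [1.0, -0.3, 0.9]
finger_gap: 0.0619
gripper_force: 0.0
```

Call:
carry_out(targets="0.015 0.043 0 0;0.014 0.043 0 0;0.015 0.043 0 0;0.014 0.043 0 0;0.015 0.043 0 0")

```text
time: 19.3
eef_pos: [0.6096, 0.0706, 0.1195]
tool_rot: [0.0, 0.984, 0.179, 0.001]
wrist_force: [-0.5, -0.5, 1.4]
finger_gap: 0.0619
gripper_force: 0.0
```

Call:
carry_out(targets="0.015 0.043 0 0;0.014 0.044 0 0;0.015 0.044 0 0;0 0 0 0;0 0 0 0")

```text
time: 19.92
eef_pos: [0.6527, 0.1997, 0.1184]
tool_rot: [0.0, 0.984, 0.179, 0.0]
wrist_force: [-0.1, -1.1, -0.1]
finger_gap: 0.0619
gripper_force: 0.0
```

```bash
python3 st.py; python3 - <<'E'
from fit import *
t=cam("top");s=cam("side")
C=fit([t],"carrier",(.49,-.349),yaws=[20.7]);print("carrier",np.round(C,4))
for z in (0.03,):
  for c,n in((t,"t"),(s,"s")):
    cv2.imwrite(f"pics/tr_{n}.png",cv2.resize(c["img"][(120 if n=="t" else 100):(240 if n=="t" else 180),(320 if n=="t" else 210):(460 if n=="t" else 330)],None,fx=5,fy=5,interpolation=cv2.INTER_CUBIC))
E
python3 - <<'E'
import cv2
cv2.imwrite("pics/both.png",cv2.hconcat([cv2.resize(cv2.imread("pics/tr_t.png"),(400,343)),cv2.resize(cv2.imread("pics/tr_s.png"),(400,343))]))
E
```

```text
t 19.93 tcp [0.6527 0.1997 0.1184] c 110.6 gap 0.0619 f 0.0 q [ 0.13  0.4   1.53 -0.    1.21  1.34]
carrier [ 0.4903 -0.3485 20.6496  0.9714]
```

View pics/both.png

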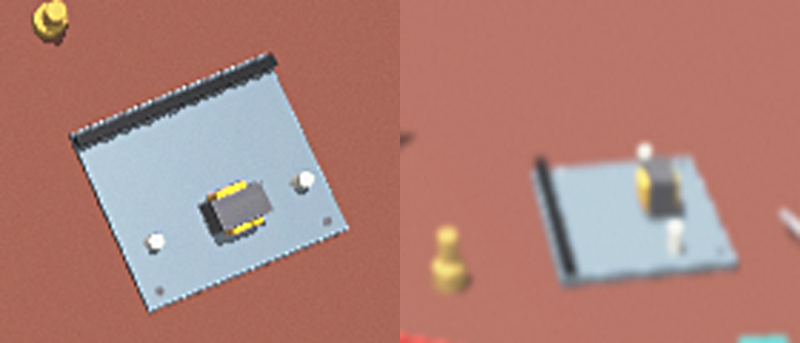

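The transformer stands between the posts, top at about (242,203) in the crop. Now gripping the capacitor and computing the transformer's offset.

Call:
carry_out(targets="0 0 -0.04 0;0 0 -0.04 0;0 0 -0.023 0;0 0 -0.008 0;0 0 0 0")

```text
time: 20.65
eef_pos: [0.6532, 0.1999, 0.0071]
tool_rot: [0.0, 0.984, 0.179, 0.0]
wrist_force: [-0.1, -0.6, 0.0]
finger_gap: 0.062
gripper_force: 0.0
```

Call:
carry_out(targets="0 0 0 0;0 0 0 0;0 0 0 0;0 0 0 0;0 0 0 0", gripper=0)

```text
time: 21.28
eef_pos: [0.6529, 0.2003, 0.0069]
tool_rot: [-0.0, 0.984, 0.179, 0.0]
wrist_force: [-1.1, 0.4, 2.6]
finger_gap: 0.0293
gripper_force: 30.0
```

```bash
python3 st.py; python3 - <<'E'
from fit import *
import fit as F
t=cam("top")
a=np.deg2rad(20.65);C=np.array([.4903,-.3485]);r=np.array([[np.cos(a),-np.sin(a)],[np.sin(a),np.cos(a)]])
v=lambda x,y:(320+x/2.857-.4,120+y/2.857-.4)
p=up(t,v(242,203),.042)[0,:2];print("hand",p,(p-C)@r)
# dark-grey core + yellow vs bluish plate: use fit with a mask lacking blue
F.seg=lambda i,n:((i[...,0].astype(int)-i[...,2]<14)&((i[...,1].astype(int)-i[...,0]>25)|((i.max(2)<140)&(i.max(2).astype(int)-i.min(2)<28)&(i.max(2)>80)))).astype(np.uint8)
x=fit([t],"transformer",p,z=.008,yaws=[20,0,40],rad=.04);print(np.round(x,4),(np.array(x[:2])-C)@r)
E
```

```text
t 21.27 tcp [0.6529 0.2003 0.0069] c 110.6 gap 0.0293 f 30.0 q [0.13 0.54 1.56 0.   1.04 1.34]
hand [ 0.46649071 -0.36240241] [-0.02718239 -0.00461266]
[ 0.4634 -0.3631 24.8124  0.4139] [-0.03034558 -0.00421769]
```

Call:
carry_out(targets="0 0 0.02 0;0 0 0.04 0;0 0 0.04 0;-0.010 -0.035 0 0;-0.010 -0.041 0 0")

```text
time: 21.95
eef_pos: [0.6331, 0.1238, 0.1086]
tool_rot: [0.0, 0.984, 0.18, 0.001]
wrist_force: [-0.1, 0.5, -0.4]
finger_gap: 0.0292
gripper_force: 30.0
```

Call:
carry_out(targets="-0.010 -0.041 0 0;-0.010 -0.041 0 0;-0.010 -0.041 0 0;-0.010 -0.041 0 0;-0.010 -0.041 0 0")

```text
time: 22.58
eef_pos: [0.5825, -0.0823, 0.1077]
tool_rot: [0.0, 0.984, 0.179, 0.001]
wrist_force: [0.3, 0.7, 0.0]
finger_gap: 0.0294
gripper_force: 30.0
```

Call:
carry_out(targets="-0.011 -0.043 0 0;-0.011 -0.043 0 0;-0.011 -0.043 0 0;-0.011 -0.043 0 0;-0.011 -0.043 0 0")

```text
time: 23.2
eef_pos: [0.5274, -0.2975, 0.1078]
tool_rot: [0.001, 0.984, 0.179, 0.0]
wrist_force: [1.2, 0.2, 0.3]
finger_gap: 0.03
gripper_force: 30.0
```

Call:
carry_out(targets="-0.011 -0.042 0 0;0 0 0 0;0 0 0 0")

```text
time: 23.58
eef_pos: [0.5167, -0.3374, 0.107]
tool_rot: [0.0, 0.984, 0.179, 0.0]
wrist_force: [-0.6, 0.2, -1.1]
finger_gap: 0.0295
gripper_force: 30.0
```

```bash
python3 st.py
```

```text
t 23.57 tcp [ 0.5167 -0.3374  0.107 ] c 110.6 gap 0.0295 f 30.0 q [-0.76  0.27  1.71  0.    1.15  0.45]
```

Call:
carry_out(targets="0 -0.001 -0.03 0;0 0 -0.03 0;0 0 -0.02 0;0 0 -0.008 0;0 0 -0.003 0")

```text
time: 24.2
eef_pos: [0.5171, -0.3387, 0.0157]
tool_rot: [0.0, 0.984, 0.179, 0.0]
wrist_force: [0.5, 0.1, -1.1]
finger_gap: 0.0295
gripper_force: 30.0
```

Call:
carry_out(targets="0 0 0 0;0 0 0 0")

```text
time: 24.45
eef_pos: [0.5172, -0.3394, 0.0164]
tool_rot: [0.001, 0.984, 0.179, 0.001]
wrist_force: [-0.7, -0.7, 0.0]
finger_gap: 0.0293
gripper_force: 30.0
```

```bash
python3 st.py
```

```text
t 24.45 tcp [ 0.5172 -0.3394  0.0164] c 110.6 gap 0.0293 f 30.0 q [-0.76  0.4   1.74 -0.    1.    0.45]
```

Call:
carry_out(targets="0 0 -0.0005 0;0 0 0 0;0 0 0.02 0;0 0 0.04 0;0 0 0.04 0", gripper=0.055)

```text
time: 25.08
eef_pos: [0.5168, -0.339, 0.1175]
tool_rot: [0.0, 0.984, 0.179, 0.0]
wrist_force: [0.5, -1.0, 0.7]
finger_gap: 0.0549
gripper_force: 0.0
```

Call:
carry_out(targets="0.025 0.024 0 0;0.025 0.024 0 0;0.025 0.024 0 0;0.024 0.024 0 0;0.024 0.024 0 0")

```text
time: 25.7
eef_pos: [0.6408, -0.2182, 0.1168]
tool_rot: [0.001, 0.984, 0.179, 0.001]
wrist_force: [-0.1, -0.8, -0.1]
finger_gap: 0.055
gripper_force: 0.0
```

Call:
carry_out(targets="0 0 0 0;0 0 -0.03 0")

```text
time: 25.95
eef_pos: [0.6418, -0.2204, 0.0888]
tool_rot: [0.002, 0.984, 0.179, 0.003]
wrist_force: [0.1, 0.3, 0.3]
finger_gap: 0.055
gripper_force: 0.0
```

```bash
python3 st.py;python3 - <<'E'
from fit import *
t=cam("top");s=cam("side")
cv2.imwrite("pics/w.png",cv2.hconcat([cv2.resize(t["img"][100:220,320:460],(400,343),interpolation=cv2.INTER_CUBIC),cv2.resize(s["img"][120:200,190:310],(400,343),interpolation=cv2.INTER_CUBIC)]))
E
```

```text
t 25.95 tcp [ 0.6418 -0.2204  0.0888] c 110.6 gap 0.055 f 0.0 q [-0.5   0.42  1.56 -0.    1.15  0.71]
```

View pics/w.png

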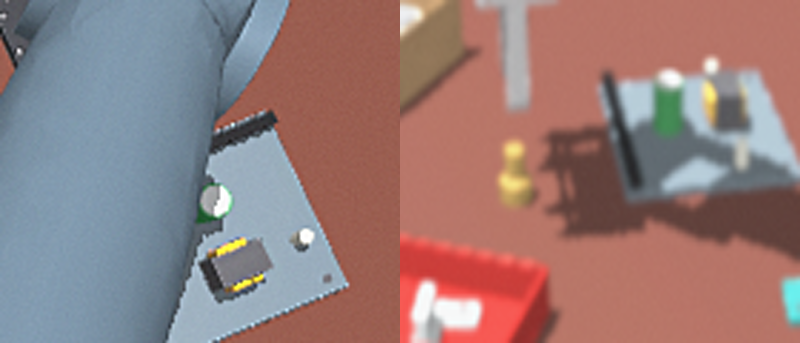

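The capacitor stands upright behind the transformer, at about (668,105) in the crop. The finger hangs over the weight at (515,175), so I'm descending.

Call:
carry_out(targets="-0.001 0.001 -0.03 0;0 0 -0.025 0;0 0 -0.012 0;0 0 -0.002 0;0 0 0 0")

```text
time: 26.68
eef_pos: [0.6393, -0.2184, 0.0173]
tool_rot: [0.001, 0.984, 0.179, 0.001]
wrist_force: [0.9, -0.4, 0.7]
finger_gap: 0.0548
gripper_force: 0.0
```

Call:
carry_out(targets="0 0 0 0;0 0 0 0;0 0 0 0;0 0 0 0;0 0 0 0", gripper=0)

```text
time: 27.3
eef_pos: [0.6394, -0.2176, 0.0181]
tool_rot: [-0.0, 0.984, 0.179, 0.0]
wrist_force: [-3.5, 3.3, 9.9]
finger_gap: 0.0164
gripper_force: 64.2
```

```bash
python3 st.py; python3 - <<'E'
from fit import *
s=cam("side");print(np.round(fit([s],"weight",(.64,-.219),yaws=[0]),4))
E
```

```text
t 27.3 tcp [ 0.6394 -0.2176  0.0181] c 110.6 gap 0.0164 f 64.2 q [-0.5   0.51  1.58  0.    1.05  0.71]
[ 0.6394 -0.2194 18.6926  0.4281]
```

Call:
carry_out(targets="0 0 0.01 0;0 0 0.03 0;0 0 0.04 0;0 0 0.03 0;0 0 0 0")

```text
time: 27.98
eef_pos: [0.6403, -0.2188, 0.129]
tool_rot: [0.002, 0.984, 0.179, 0.002]
wrist_force: [-0.1, 0.3, -1.2]
finger_gap: 0.0166
gripper_force: 62.9
```

```bash
python3 st.py; python3 - <<'E'
from fit import *
s=cam("side");t=cam("top")
cv2.imwrite("pics/w2.png",cv2.resize(s["img"][80:220,170:330],(640,560),interpolation=cv2.INTER_CUBIC))
E
```

```text
t 27.98 tcp [ 0.6403 -0.2188  0.129 ] c 110.6 gap 0.0166 f 62.9 q [-0.5   0.37  1.54 -0.    1.22  0.71]
```

View pics/w2.png

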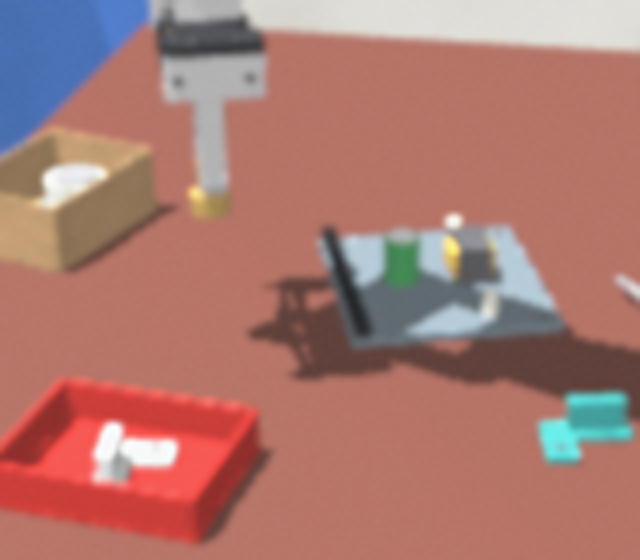

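The weight hangs upright in the grip, foot at about (209,205). I'll measure its offset from the TCP.

```bash
python3 - <<'E'
from fit import *
s=cam("side");o=get_obs();e=o["eef_pos"];M["weight"]=[cyl(15,0,16)]
for z in(.109,.111):
  x=fit([s],"weight",e[:2],z=z,yaws=[0],rad=.03);print(np.round(x,4),np.round(np.array(x[:2])-e[:2],4))
E
```

```text
[ 0.6381 -0.2157  3.06    0.6052] [0.0006 0.0017]
[ 0.6372 -0.211   4.4473  0.6032] [-0.0002  0.0064]
```

Call:
carry_out(targets="-0.022 -0.018 0 0;-0.022 -0.018 0 0;-0.022 -0.018 0 0;-0.022 -0.018 0 0;-0.022 -0.018 0 0")

```text
time: 28.75
eef_pos: [0.5268, -0.3075, 0.1235]
tool_rot: [-0.002, 0.984, 0.179, -0.001]
wrist_force: [-0.3, -0.6, -2.1]
finger_gap: 0.0168
gripper_force: 62.9
```

Call:
carry_out(targets="-0.022 -0.018 0 0;-0.022 -0.018 0 0;-0.021 -0.017 0 0;0 0 -0.025 0;0 0 -0.015 0")

```text
time: 29.38
eef_pos: [0.4621, -0.3596, 0.0828]
tool_rot: [-0.002, 0.984, 0.179, -0.001]
wrist_force: [0.5, 0.1, -2.1]
finger_gap: 0.0168
gripper_force: 62.9
```

```bash
python3 st.py; python3 - <<'E'
from fit import *
s=cam("side");t=cam("top")
cv2.imwrite("pics/w3.png",cv2.resize(s["img"][80:180,210:340],(780,600),interpolation=cv2.INTER_CUBIC))
e=np.array(get_obs()["eef_pos"])
q=pr(s,[e-[0,0,.018],[.4645,-.3618,.042],[.4645,-.3618,.008]]);print((q-[210,80]+.5)*6)
E
```

```text
t 29.38 tcp [ 0.4621 -0.3596  0.0828] c 110.6 gap 0.0168 f 62.9 q [-0.85  0.24  1.8  -0.    1.1   0.36]
[[466.552227   322.12393579]
 [461.67522012 357.34534428]
 [459.92201515 413.33325687]]
```

View pics/w3.png

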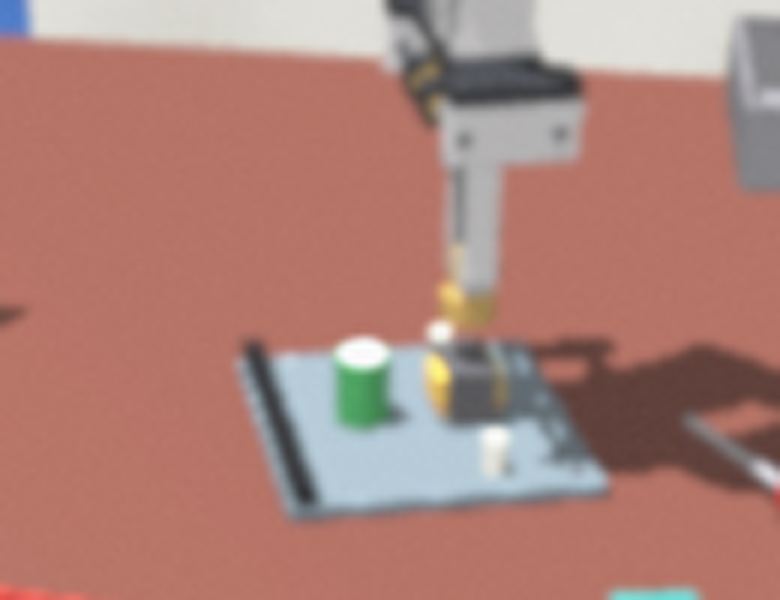

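The weight (466,305) hangs over the transformer top (465,355). Lowering it.

Call:
carry_out(targets="0.001 -0.001 -0.01 0;0 -0.001 -0.007 0;0 0 0 0;0 0 0 0")

```text
time: 29.98
eef_pos: [0.4649, -0.363, 0.0693]
tool_rot: [0.0, 0.984, 0.179, 0.0]
wrist_force: [0.3, 0.8, -0.5]
finger_gap: 0.0164
gripper_force: 62.9
```

Call:
carry_out(targets="-0.0005 0.001 -0.005 0;0 0 -0.002 0;0 0 0 0;0 0 0 0")

```text
time: 30.48
eef_pos: [0.4642, -0.3619, 0.062]
tool_rot: [0.0, 0.984, 0.179, 0.0]
wrist_force: [0.4, -0.1, -1.8]
finger_gap: 0.0164
gripper_force: 62.9
```

Call:
carry_out(targets="0 0 -0.001 0;0 0 0 0;0 0 0 0")

```text
time: 30.85
eef_pos: [0.4642, -0.3618, 0.061]
tool_rot: [-0.0, 0.984, 0.179, 0.0]
wrist_force: [-0.2, 0.6, -2.4]
finger_gap: 0.0167
gripper_force: 62.9
```

Call:
carry_out(targets="0 0 0 0;0 0 0 0;0 0 0 0;0 0 0.01 0;0 0 0.03 0", gripper=0.045)

```text
time: 31.48
eef_pos: [0.4633, -0.3609, 0.1003]
tool_rot: [-0.001, 0.984, 0.179, -0.001]
wrist_force: [-0.2, -1.0, 0.0]
finger_gap: 0.045
gripper_force: 0.0
```

Call:
carry_out(targets="0 0 0.05 0;0 0 0.03 0;-0.02 0.05 0 0;-0.02 0.05 0 0;-0.02 0.05 0 0")

```text
time: 32.1
eef_pos: [0.4036, -0.2106, 0.1817]
tool_rot: [0.0, 0.984, 0.179, 0.0]
wrist_force: [0.4, 1.0, 0.5]
finger_gap: 0.045
gripper_force: 0.0
```

Call:
carry_out(targets="-0.01 0.05 0 0;0 0.05 0 0;0 0.05 0 0;0 0.05 0 0;0 0 0 0")

```text
time: 32.72
eef_pos: [0.394, -0.0096, 0.1816]
tool_rot: [0.0, 0.983, 0.182, 0.001]
wrist_force: [0.2, 0.0, 0.1]
finger_gap: 0.0448
gripper_force: 0.0
```

```bash
python3 st.py; python3 - <<'E'
from fit import *
s=cam("side");t=cam("top")
cv2.imwrite("pics/f.png",cv2.hconcat([cv2.resize(t["img"][120:240,320:460],(400,343),interpolation=cv2.INTER_CUBIC),cv2.resize(s["img"][105:185,210:330],(400,343),interpolation=cv2.INTER_CUBIC)]))
E
```

```text
t 32.73 tcp [ 0.394  -0.0096  0.1816] c 110.9 gap 0.0448 f 0.0 q [-0.31 -0.39  2.2   0.    1.33  0.89]
```

View pics/f.png

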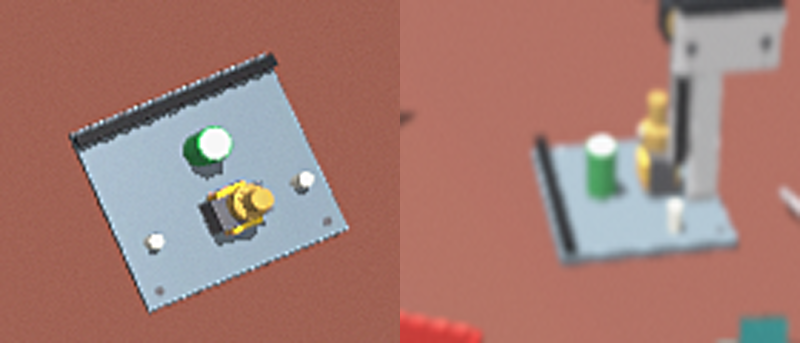

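The weight stands upright on the transformer (258,200) and the capacitor stands behind it (208,148). Now a numeric check.

```bash
python3 - <<'E'
from fit import *
import fit as F
t=cam("top")
a=np.deg2rad(20.65);C=np.array([.4903,-.3485]);r=np.array([[np.cos(a),-np.sin(a)],[np.sin(a),np.cos(a)]])
def hsv(i): h=cv2.cvtColor(i,cv2.COLOR_BGR2HSV).astype(int);return h[...,0],h[...,1],h[...,2]
def sg(i,n):
    H,s,v=hsv(i)
    if n=="capacitor": return (((H>40)&(H<88)&(s>90))|((v>225)&(s<30))).astype(np.uint8)
    return ((H>12)&(H<40)&(s>90)).astype(np.uint8)
F.seg=sg
x=fit([t],"capacitor",(.517,-.339),z=.008,yaws=[0],rad=.03);print("cap",np.round(x,4),(np.array(x[:2])-C)@r)
v=lambda x,y:(320+x/2.857-.4,120+y/2.857-.4)
p=up(t,v(262,197),.082)[0,:2];print("knob",p,(p-C)@r)
# project expected model outlines
im=cv2.resize(t["img"][165:215,380:430],(600,600),interpolation=cv2.INTER_CUBIC)
def dr(b,x,y,yaw,z,col):
    P=(b*mm)@R.from_euler("z",yaw,degrees=True).as_matrix().T+[x,y,z]
    u=(pr(t,P)-[380,165]+.5)*12-.5
    cv2.polylines(im,[np.round(cv2.convexHull(u.astype(np.float32))).astype(int)],True,col,1)
dr(box(-14,14,-23,23,33.9,34),.464,-.3618,20.7,.008,(0,0,255))
dr(cyl(15,15.9,16),.464,-.3618,0,.042,(0,255,0));dr(cyl(9,39.9,40),.464,-.3618,0,.042,(255,255,0))
cv2.imwrite("pics/ov.png",im)
E
```

```text
cap [ 0.5179 -0.3421  0.2229  0.8243] [ 0.02808856 -0.00375571]
knob [ 0.46725862 -0.36309139] [-0.0267068  -0.00552819]
```

View pics/ov.png

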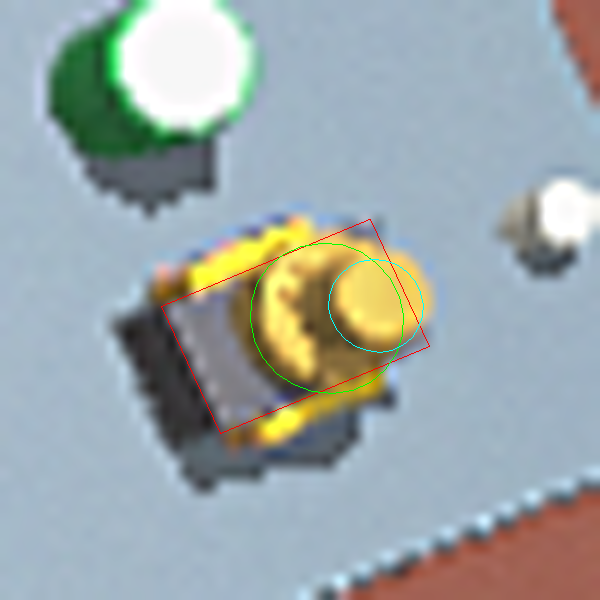

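The overlay agrees to about 2 mm: transformer outline (295,325), weight foot (327,318), and the capacitor in place. Handing in.

```bash
python3 -c "
from cell import sign_off;print(sign_off())"
```

```text
the job is handed in; nothing more can be done
None
```

I handed the job in at about 33 s of the 128 s allowed. Both brackets are in their trays, and the transformer, capacitor and weight are set on the carrier within tolerance by the camera check; the final verdict was not reported back.

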